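Jack up the bench supply and hold it

ROBOT

A 6-joint arm with a two-finger parallel gripper is mounted at the origin on the work surface. World frame = base frame: x ahead of the robot, y to its left, z up, the work surface at z = 0. Lengths are in m, angles in rad, forces in N, time in s.
With the tool pointing down it reaches from about 0.3 to 0.775 m from the base axis. Payload 14.6 kg.
Tool frame: the origin (TCP) lies at the very end of the fingers, on their centre line; the grasp point (between the pads) lies 19 mm behind it; x points along the fingers, z is the direction in which the jaws open and shut, and the axes are right-handed (so a half turn about x gives the same grasp; the last joint's range is limited). The gripper opens to 94 mm and grips with 3 to 60 N. Pads are 16 mm wide; open, the fingers measure 119 mm over their backs; the gripper's body (75 mm by 177 mm) begins 78 mm behind the grasp point.
Start: joints at [1.254, 0.3, 1.521, -0, 1.321, -0.067], TCP at [0.136, 0.533, 0.205] pointing down, gripper open.
Joint ranges: [-3.03, 3.03], [-0.79, 2.21], [0.23, 2.52], [-1.04, 4.18], [0, 3.07], [-2.55, 2.55]. Speed limits (rad/s): [2.22, 2.22, 2.57, 3.14, 3.14, 3.14].

INTERFACE

Orientations are given as [roll, pitch, yaw] about the fixed x, y, z axes, in that order (R = Rz(yaw) Ry(pitch) Rx(roll)).
In Python, from station import ctrl gives the robot as it stands. The module is installed in compiled form; this text tells all that it offers.
- The arm moves only by the tool servo_tool, never from a script. Its argument "motion" is one flat list of numbers, 4 for each row, row after row: the shift along the tool's x, y, z in mm, then the turn about the tool's x in degrees. In form: [dx, dy, dz, roll, dx, dy, dz, roll, ...]. A call has 1 to 20 rows; each row is the pose to reach, as a shift and turn from the pose commanded when the call began, along the tool's axes at that moment; what a row does not reach only later rows make up. A row lasts 1/8 s, in which the tool goes at most 62.5 mm and 10.7 degrees, less where a joint would pass 70% of its speed; a pose out of reach is approached as far as the arm can. A call with a gripper value outside its range is refused whole. "gripper" is the opening, from 0 (shut) to 1 (fully open), set as the call begins (left out, the last holds). The fingers move at their own pace and stop on an object; "force" is the grip in N (left out, the last holds). Time passes only in rows, so rows that repeat a pose let the fingers close. It gives the time, the measured TCP pose, the force and the opening at its end, in the units of the state.
- ctrl.get_obs(): the state, without advancing time (a new reading comes with each control period).
- ctrl.camera(name): name is "scene" or "side" or "wrist"; returns a dict with "color" (384x512x3 uint8, red, green, blue), "z_map" (384x512 float32, m along the optical axis (not along the pixel's ray), 0 where there is no reading), "fx", "fy", "cx", "cy" (pixels), "rvec" (rotation vector, rad) and "tvec" (3), from world to camera coordinates, as OpenCV has them. Camera axes: x right, y down, z forward; pixel columns grow to the right and rows downward; lengths in m; the calibration is good to about 2 mm. A picture is of the moment at which its call begins.
- ctrl.hand_in(): hands the job in, once; it reports no verdict.
The state is a dict: "time_s": time; "qpos": joint angles; "joint_vel": joint speeds; "tau": joint torques, N m; "ee_pos": TCP position; "eef_rot": TCP orientation; "force": force on the tool from outside, world axes, zero at the start; "moment": the same for the moment, N m; "grip_width": finger opening in m.
Only numpy, scipy, OpenCV 4.12 (cv2) and the standard library are available. Lean on these libraries where they do the work, as an engineer would, in place of code of your own. Each camera call takes 0.05 s, during which the arm holds its last target.

TASK

The bench supply has lost a foot: set the small red lever jack with its saddle centred under the yellow-marked lift pad on the supply's side, pull the lever bar (steel with an orange sleeve) out of the tool holder and push it, bare end first, all the way into the jack's black handle socket. Pump the bar once fully down to seat the pad and let it come right back up, then pump it fully down again and finish while still holding it down, so that the jack alone keeps the supply raised for a colleague to fit the new foot. Leave the screwdrivers and the other things on the bench where they are, and do not push or lift the supply with the arm.

Things in the scene. Friction and masses are not known exactly. Their poses are not given: they have to be found in the camera images.
- psu: grey bench supply, case 260 (its x) x 200 (its y) mm, underside 20 and top 152 mm above the bench. Feet fixed to the bench; origin on the bench under the case's centre. Its local -y side carries a dark steel lift tab (50 mm wide, sticking out 66 mm, top 64 mm high), yellow disc on top, yellow lift pad below. It tilts about its lower +y edge, so that the tab side rises.
- lift_pad (a point): centre of the underside of the yellow lift pad, a round boss 24 mm across under the tab, 35 mm out from the case side; 52 mm above the bench when the supply is down. Here the jack's saddle must push. The weight on it is 10 to 15 N.
- psu_case (a joint): tilt of the supply, rad: 0 = standing down, grows as the lift pad rises (0.1 rad = 23 mm at the pad); about 0.055 with the jack fully up.
- jack: red loose lever jack, 0.92 kg, rubber sole (7 to 13 N to slide). Origin below the grip block on the underside; local +x points to the saddle end. Base plate from x -105 to +85 mm, 64 wide, 10 thick. Grip block 56 (x) x 40 (y) mm, 52 mm high: pinch it across y to move it. Saddle at x +65 mm; handle hinge at x -75 mm. Saddle at rest, it slides in under the pad with 6 mm to spare.
- saddle_top (a point): centre of the top of the saddle, a black rubber disc 36 mm across; 46 mm above the bench at rest. It rises 20 mm per rad of the handle (19 mm at most).
- socket_mouth (a point): centre of the mouth of the handle socket: round hole 16 mm wide and 44 mm deep in a black block 34 x 34 mm; the mouth is 86 mm above the bench and looks straight up while the handle is up. Its z axis points out of the hole.
- socket_floor (a point): centre of the floor of the handle socket, 44 mm below its mouth, 12 mm above the handle hinge
- handle_hinge (a point): the point on the handle's hinge axis in the middle of the jack; the axis is the jack's y. 30 mm above the bench.
- jack_handle (a joint): handle swing, rad: 0 = up (socket vertical; a light spring returns it when let go), grows as the bar's top swings down towards the jack's -x, away from the saddle; stop at 0.95. The saddle meets the pad at about 0.3. Needs about 5 to 10 N near the bar's top. The bar has play in the socket: keep pressing until the socket itself is down, as it lags by about 0.1 rad.
- bar: lever bar, steel, 14 mm diameter, 160 mm long, 0.12 kg, the upper 60 mm covered by an orange sleeve (15 mm, free to pinch). Origin at the centre of its bare, chamfered lower end; local z runs up the bar. It stands in one of the three holes of the tool holder, its lower end 12 mm above the bench, its upper 112 mm above the holder. Fully in the jack's socket its lower end lies on the socket's floor.
- holder: fixed wooden tool holder 150 (its x) x 50 (its y) x 60 mm high; origin on the bench under its middle. Three holes, 16 mm wide and 48 mm deep, in a row along its x, 50 mm apart. The bar and two screwdrivers stand in them in any order: pinch the bar across the holder's y.
- driver_a: bystander, leave where it stands: screwdriver standing in the holder, green handle 24 mm across, its top 142 mm above the bench; origin at its lower end
- driver_b: bystander, leave where it stands: the same with a blue handle
- board: bystander, leave where it stands: circuit board in a metal frame, 130 x 75 x 15 mm, origin at the centre of its underside
- lens_cap: bystander, leave where it stands: round black lens cap, 54 mm across, 20 mm high, origin at the centre of its underside
- flux_jar: bystander, leave where it stands: small white jar with a blue lid, 44 mm across, 45 mm high, origin at the centre of its underside
- alcohol: bystander, leave where it stands: white bottle with a black cap, 60 mm across, 130 mm high, origin at the centre of its underside
- mouse: bystander, leave where it stands: black computer mouse, about 70 x 60 x 33 mm, origin at its underside

How it is judged:
On the way, in this order (a step that is already met when the one before it is completed fails the run):
1. with the bar in the jack's socket and the saddle under the lift pad, the handle is pumped down and the supply is raised (distance between bar and socket_floor below 0.01 m and horizontal distance between saddle_top and lift_pad below 0.015 m and value of joint jack_handle above 0.7 rad and value of joint psu_case above 0.03 rad and contact force between jack and psu above 3 N), for 0.1 s.
2. the handle is let right back up (below 0.15 rad) and the supply stands down again, bar and saddle in place (distance between bar and socket_floor below 0.01 m and horizontal distance between saddle_top and lift_pad below 0.015 m and value of joint jack_handle below 0.15 rad and value of joint psu_case below 0.005 rad), for 0.1 s.
At the end, for the whole second after the job is handed in: Fingers hold the bar (>0.5 N), handle down (>0.7 of 0.95 rad), bar in the socket (end within 10 mm of its floor), saddle within 15 mm of the pad centre, supply resting on the jack (>3 N), tilted >0.03 rad, at rest, not touched by the arm; bystanders within 30 mm of their starts (all of step 1 and contact force between the fingers and bar above 0.5 N and contact force between each of the arm, the fingers and psu below 0.5 N and velocity of joint psu_case between -0.05 and 0.05 rad/s and distance of each of driver_a, driver_b, board, lens_cap, flux_jar, alcohol, mouse from where it was at the start of the episode below 0.03 m); the arm keeps its last pose, push and grip.
It fails at once if the arm pushes or lifts the supply itself (over 5 N) (contact force between any of the arm, the fingers and psu above 5 N).
It fails at once if a bystander is displaced by more than 40 mm (distance of any of driver_a, driver_b, board, lens_cap, flux_jar, alcohol, mouse from where it was at the start of the episode above 0.04 m).
It also fails if it takes over 72 s, if anything falls off the work surface, if the arm or the gripper's body presses on something with over 40 N, if the wrist force passes 120 N, or if a joint passes its speed limit or range.

## Working session

There is one attempt and no reset: what is moved stays moved. The work goes in short steps, Python scripts to look and compute and a tool call to move; the robot and the scene stay as the last step left them, time stands still between calls to the robot, and variables do not carry over. Pictures are saved under pics/ and viewed, and the job is handed in when it is done.

Besides the shell and the picture viewer there is one more tool, called after ">>>" in YAML: its name, and indented under it one key for each argument. servo_tool: Moves the arm, as the interface text tells. Its arguments: {"type":"object","properties":{"motion":{"type":"array","items":{"type":"number"}},"gripper":{"type":"number"},"force":{"type":"number"}},"required":["motion"]}

```bash
ls; mkdir -p pics
cat > h.py <<'E'
import numpy as np, cv2, pickle
from station import ctrl
from scipy.spatial.transform import Rotation as R
def snap(name, fn):
    c=ctrl.camera(name); pickle.dump(c,open(f'pics/{fn}.pkl','wb'))
    cv2.imwrite(f'pics/{fn}.png', c['color'][:,:,::-1]); return c
def load(fn): return pickle.load(open(f'pics/{fn}.pkl','rb'))
def cloud(c):
    z=c['z_map'];h,w=z.shape;u,v=np.meshgrid(np.arange(w),np.arange(h))
    P=np.stack([(u-c['cx'])/c['fx']*z,(v-c['cy'])/c['fy']*z,z],-1)
    M,_=cv2.Rodrigues(np.array(c['rvec'],float)); t=np.array(c['tvec'],float).ravel()
    W=(P-t)@M; W[z==0]=np.nan; return W
def proj(c,p):
    p,_=cv2.projectPoints(np.array(p,float).reshape(-1,1,3),np.array(c['rvec'],float),np.array(c['tvec'],float),np.array([[c['fx'],0,c['cx']],[0,c['fy'],c['cy']],[0,0,1]]),None); return p[:,0]
E
python3 - <<'E'
from h import *
print(ctrl.get_obs())
for n in ['scene','side','wrist']:
    c=snap(n,n+'0'); M,_=cv2.Rodrigues(np.array(c['rvec'],float)); print(n,-M.T@np.array(c['tvec']).ravel(),M[2])
E
```

```text
pics
{'time_s': 0.0, 'qpos': array([ 1.25439543e+00,  3.00449036e-01,  1.52160243e+00,  3.23129924e-05,
        1.32070564e+00, -6.65989214e-02]), 'joint_vel': array([-1.67815458e-04, -4.19749050e-05,  5.90221753e-05, -9.88924572e-04,
       -1.27869896e-03, -7.51495023e-04]), 'tau': array([ 1.82052067e-03, -5.31812632e+01, -3.52729011e+01,  7.09197437e-02,
        2.45045620e-02, -8.44087458e-05]), 'ee_pos': array([0.13587563, 0.5326705 , 0.2048894 ]), 'eef_rot': array([ 3.04812212,  1.56963145, -1.91407686]), 'force': array([-0.07197051, -1.18674   ,  0.45963013]), 'moment': array([0.01628002, 0.04342167, 0.02401872]), 'grip_width': 0.09390611549972035}
scene [1.04449372 0.44700435 1.09179178] [-0.35525487 -0.39057789 -0.8492602 ]
side [0.28357077 0.50115411 0.83073566] [ 0.35310301 -0.52242196 -0.77614017]
wrist [0.0641969  0.55051227 0.38536031] [ 0.24360434 -0.06296016 -0.96782898]
```

View pics/scene0.png

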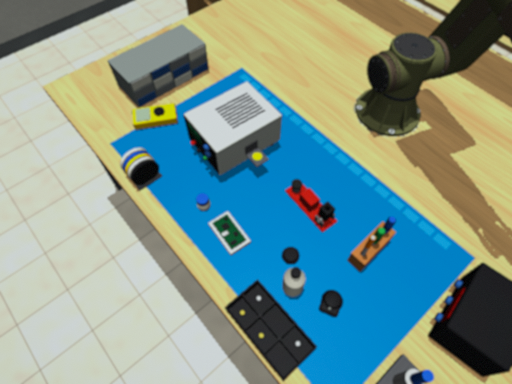

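View pics/side0.png

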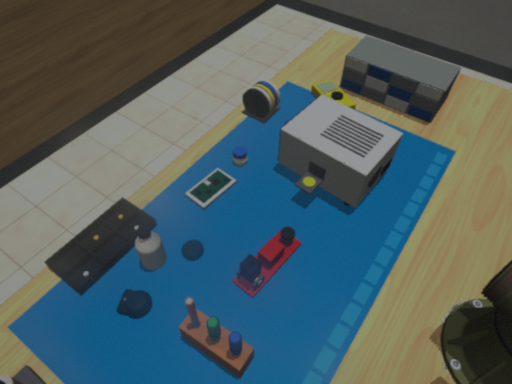

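View pics/wrist0.png

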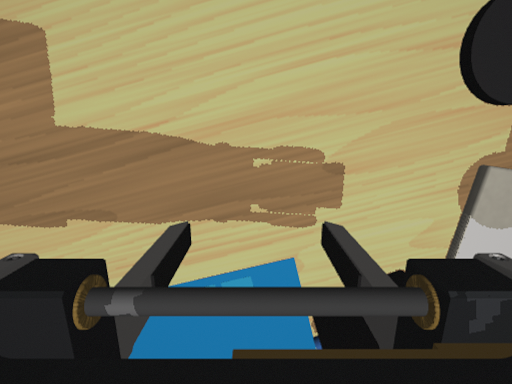

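Run:
```python
from h import *
for n,pts in [('side0',dict(yellow=(309,182),sad=(288,234),red=(272,250),sock=(250,268),orange=(191,303),green=(213,323),blue=(235,340),psutop=(340,130),cap=(193,249),alc=(148,243),mouse=(135,303),jar=(240,153),board=(211,187))),('scene0',dict(yellow=(257,157),sad=(297,186),red=(311,200),sock=(327,210),green=(378,233),blue=(390,224),cap=(290,255),alc=(293,272)))]:
    c=load(n);W=cloud(c)
    for k,(u,v) in pts.items(): print(n,k,np.round(W[v,u],3),c['color'][v,u])
for n,b in [('side0',(170,160,340,380)),('scene0',(230,130,410,280))]:
    c=load(n);im=c['color'][b[1]:b[3],b[0]:b[2],::-1]
    cv2.imwrite(f'pics/{n}z.png',cv2.resize(im,None,fx=min(4,800/im.shape[1],600/im.shape[0]),fy=min(4,800/im.shape[1],600/im.shape[0]),interpolation=cv2.INTER_NEAREST))
```

```text
side0 yellow [ 0.549 -0.126  0.066] [144 147  42]
side0 sad [0.512 0.033 0.048] [36 40 49]
side0 red [0.516 0.096 0.054] [131  38  48]
side0 sock [0.52  0.179 0.088] [40 52 74]
side0 orange [0.538 0.333 0.171] [110  90  76]
side0 green [0.492 0.331 0.142] [ 46 112  82]
side0 blue [0.44  0.333 0.144] [ 41  78 141]
side0 psutop [ 0.545 -0.261  0.153] [105 106 109]
side0 cap [0.685 0.188 0.019] [32 56 76]
side0 alc [0.737 0.265 0.098] [123 124 120]
side0 mouse [0.69  0.368 0.032] [29 48 67]
side0 jar [ 0.775 -0.123  0.045] [ 39  74 144]
side0 board [0.779 0.006 0.014] [34 63 54]
scene0 yellow [ 0.557 -0.127  0.064] [208 215   0]
scene0 sad [0.526 0.036 0.047] [37 37 37]
scene0 red [0.529 0.104 0.047] [197  30  18]
scene0 sock [0.522 0.165 0.059] [23 24 25]
scene0 green [0.51  0.33  0.142] [ 9 73 30]
scene0 blue [0.458 0.333 0.135] [ 9 32 74]
scene0 cap [0.699 0.189 0.025] [38 38 42]
scene0 alc [0.76  0.255 0.133] [37 37 40]
```

View pics/side0z.png

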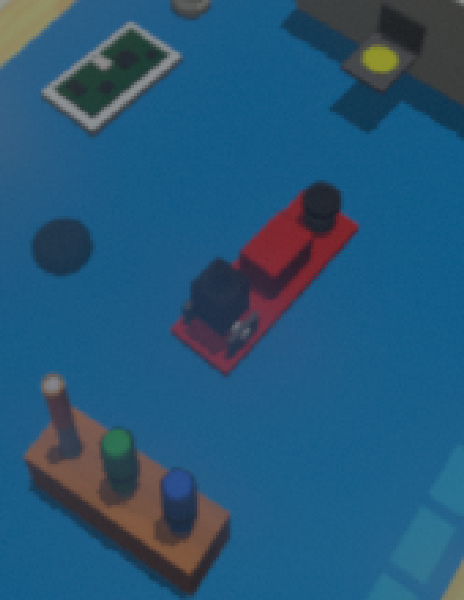

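View pics/scene0z.png

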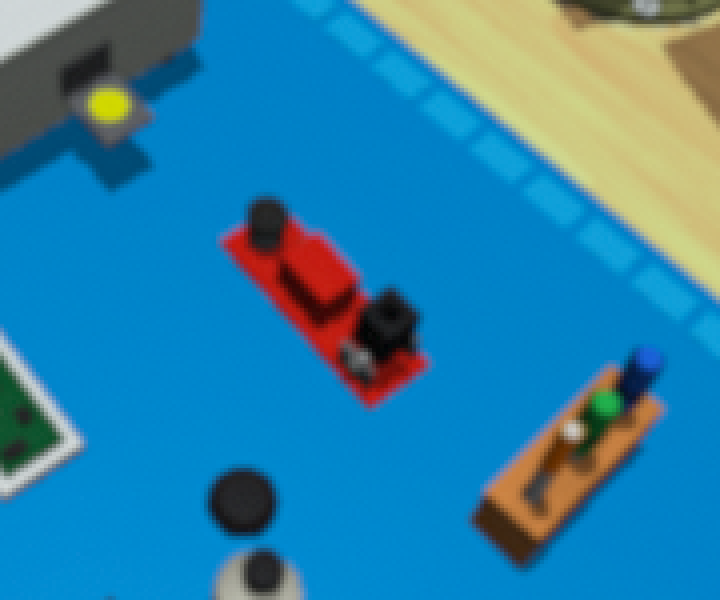

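```bash
cat > fit.py <<'E'
from h import *
def run(n):
    c=load(n);W=cloud(c);hsv=cv2.cvtColor(c['color'],cv2.COLOR_RGB2HSV)
    H,S,V=[hsv[...,i].astype(int) for i in range(3)]
    X,Y,Z=W[...,0],W[...,1],W[...,2]
    box=lambda a,b,cc,d,e,f:(X>a)&(X<b)&(Y>cc)&(Y<d)&(Z>e)&(Z<f)
    def rep(k,m):
        p=W[m]; 
        if len(p)<4: print(n,k,'few',len(p));return
        r=cv2.minAreaRect((p[:,:2]*1000).astype(np.float32))
        print(n,k,len(p),'mean',np.round(p.mean(0),4),'bbmid',np.round((p.min(0)+p.max(0))/2,4),'rect',np.round(r[0],1),np.round(r[1],1),round(r[2],1))
    rep('yellow',box(.45,.65,-.2,-.05,.055,.08)&(H>20)&(H<35)&(S>140))
    rep('tabtop',box(.48,.62,-.2,-.05,.060,.068))
    rep('psutop',box(.3,.8,-.45,-.1,.147,.157))
    rep('saddle',box(.45,.6,-.0,.07,.042,.052)&(S<120))
    rep('grip',box(.45,.6,.04,.16,.048,.057)&(S>120)&((H<10)|(H>170)))
    rep('plate',box(.45,.6,-.05,.3,.006,.014)&(S>120)&((H<10)|(H>165)))
    rep('socktop',box(.45,.6,.12,.22,.082,.09))
    rep('holdertop',box(.35,.65,.25,.42,.056,.064))
    rep('bartop',box(.45,.6,.28,.38,.165,.178))
    rep('bar',box(.45,.6,.28,.38,.15,.178))
    rep('barlow',box(.515,.6,.28,.38,.075,.105))
    rep('green',box(.42,.6,.28,.38,.136,.146)&(H>60)&(H<90))
    rep('blue',box(.40,.6,.28,.38,.136,.146)&(H>100))
    rep('cap',box(.63,.75,.13,.24,.017,.025))
    rep('mat',box(.58,.65,.05,.15,-.02,.02))
if __name__=='__main__':
    import sys
    for n in sys.argv[1:]: run(n)
E
python3 fit.py scene0 side0
```

```text
scene0 yellow 64 mean [ 0.554  -0.1311  0.0648] bbmid [ 0.5537 -0.1298  0.0645] rect [ 554.4 -132.1] [30.7 30.7] 51.4
scene0 tabtop 264 mean [ 0.5563 -0.1353  0.0643] bbmid [ 0.5507 -0.1353  0.0639] rect [ 553.4 -132.2] [ 70.8 135.6] 85.1
scene0 psutop 3582 mean [ 0.5543 -0.2595  0.1521] bbmid [ 0.5495 -0.2646  0.152 ] rect [ 549.2 -265.2] [204.3 264. ] 85.8
scene0 saddle 66 mean [0.5223 0.0307 0.0463] bbmid [0.5219 0.0404 0.0467] rect [522.2  41.1] [30.6 52.2] 3.4
scene0 grip 188 mean [0.5278 0.0955 0.0522] bbmid [0.5277 0.1122 0.0525] rect [528.6 113.3] [94.3 39.1] 84.1
scene0 plate 365 mean [0.5368 0.1067 0.0104] bbmid [0.5273 0.102  0.01  ] rect [527.5 102.4] [187.6  62.3] 85.2
scene0 socktop 102 mean [0.5323 0.1667 0.0859] bbmid [0.5304 0.1669 0.0856] rect [530.9 167.4] [34.7 36.8] 86.0
scene0 holdertop 497 mean [0.5105 0.3328 0.0602] bbmid [0.4982 0.329  0.06  ] rect [498.3 329.3] [151.4  50.6] 2.6
scene0 bartop 29 mean [0.5495 0.3313 0.1709] bbmid [0.5482 0.3311 0.1699] rect [548.3 331. ] [14.1 12.9] 2.6
scene0 bar 44 mean [0.5509 0.3316 0.1665] bbmid [0.5487 0.3316 0.1626] re
[... 1540 characters left out ...]
5452 0.3317 0.1704] rect [545.  332.1] [12.9 14.2] 34.8
side0 bar 90 mean [0.5432 0.3335 0.1669] bbmid [0.545  0.3321 0.1627] rect [544.7 332.2] [13.3 14.7] 34.8
side0 barlow 44 mean [0.5412 0.335  0.0904] bbmid [0.5429 0.3332 0.0899] rect [541.5 334.5] [13.2  5.7] 59.0
side0 green 94 mean [0.4942 0.3307 0.1422] bbmid [0.4947 0.3306 0.1417] rect [494.6 330.5] [18.3 18.5] 40.5
side0 blue 161 mean [0.457  0.3299 0.1413] bbmid [0.4905 0.3282 0.141 ] rect [490.4 328.1] [ 23.  113.2] 89.9
side0 cap 241 mean [0.6904 0.1875 0.0202] bbmid [0.7004 0.2009 0.0208] rect [706.4 197.5] [84.6 46.2] 32.2
side0 mat 940 mean [0.6148 0.1012 0.0009] bbmid [0.615  0.1    0.0009] rect [615. 100.] [99.9 69.8] 90.0
```

```bash
cat >> h.py <<'E'
def tool():
    o=ctrl.get_obs(); return o, R.from_euler('xyz',o['eef_rot']).as_matrix(), np.array(o['ee_pos'])
def plan(target, zang=None):
    """print dx,dy,dz (mm), roll deg to reach TCP target; zang: desired world angle (deg) of tool z, mod 180"""
    o,M,p=tool(); d=M.T@(np.array(target)-p)*1000
    a=np.degrees(np.arctan2(M[1,2],M[0,2])); r=None
    if zang is not None:
        # roll about tool x: x points down => positive roll rotates clockwise in world
        dz=(zang-a+90)%180-90; r=-dz if M[2,0]<0 else dz
    print('t',o['time_s'],'pos',np.round(p,4),'zang',round(a,1),'q',np.round(o['qpos'],2),'shift',np.round(d,1),'roll',r,'F',np.round(o['force'],1),'w',round(o['grip_width'],4))
E
python3 - <<'E'
from h import *
o,M,p=tool(); print(np.round(M,3)); plan([.5237,.0924,.2],-4.6)
E
```

```text
[[-0.    -0.969  0.247]
 [-0.001  0.247  0.969]
 [-1.     0.    -0.001]]
t 0.15 pos [0.1359 0.5327 0.205 ] zang 75.7 q [ 1.25  0.3   1.52 -0.    1.32 -0.07] shift [   5.3 -484.6 -330.8] roll 80.287519849771 F [-0.6 -0.1 -0.5] w 0.0938
```

>>> servo_tool:
  motion: [0, -40, -28, 7, 0, -80, -55, 14, 0, -120, -83, 21, 0, -162, -110, 28, 0, -202, -138, 35, 0, -243, -165, 42, 0, -283, -193, 49, 0, -323, -220, 56, 0, -364, -248, 63, 0, -404, -276, 70, 0, -445, -303, 77, 5, -485, -331, 80.3, 5, -485, -331, 80.3]
  gripper: 1

```text
time_s: 1.78
ee_pos: [0.525, 0.0901, 0.1994]
eef_rot: [-2.837, 1.569, -2.921]
force: [0.4, 1.3, 0.4]
grip_width: 0.0939
```

Run:
```python
from h import *
plan([.5237,.0924,.2],-4.6); snap('wrist','w1')
```

```text
t 1.775 pos [0.525  0.0901 0.1994] zang -4.8 q [ 0.1   0.27  1.58 -0.    1.3   0.19] shift [-0.6  2.2 -1.5] roll -0.23525097127254924 F [0.4 1.3 0.4] w 0.0939
```

View pics/w1.png

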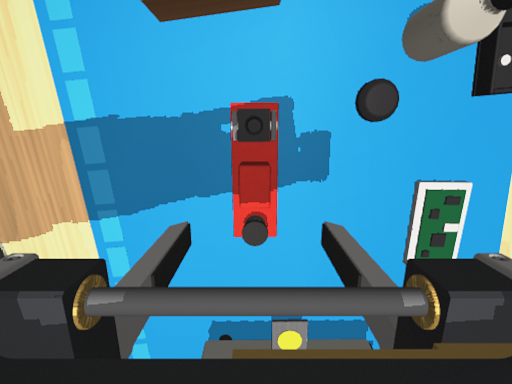

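```bash
python3 fit.py w1 2>&1 | egrep 'yellow|saddle|grip|plate|sock|tab'
python3 - <<'E'
from h import *
c=load('w1');W=cloud(c)
for u,v in [(254,125),(254,232),(255,170),(290,340),(300,260)]: print((u,v),np.round(W[v,u],4))
E
```

```text
w1 yellow 357 mean [ 0.5526 -0.1295  0.0659] bbmid [ 0.5529 -0.1295  0.0659] rect [ 553.  -129.3] [30.3 32.9] 85.5
w1 tabtop 1049 mean [ 0.5531 -0.1196  0.065 ] bbmid [ 0.5532 -0.1216  0.0637] rect [ 553.4 -121.5] [47.5 49.3] 85.8
w1 saddle 519 mean [0.5169 0.0287 0.0468] bbmid [0.5165 0.0279 0.0457] rect [516.8  27.9] [34.7 34.1] 59.0
w1 grip 1352 mean [0.5216 0.0936 0.0528] bbmid [0.5214 0.0928 0.0516] rect [521.1  92.8] [55.3 39. ] 85.8
w1 plate 2647 mean [0.5234 0.1007 0.011 ] bbmid [0.5223 0.1017 0.011 ] rect [522.7 101.6] [187.9  63. ] 85.5
w1 socktop 887 mean [0.5277 0.1675 0.087 ] bbmid [0.5276 0.1672 0.0857] rect [527.6 167. ] [33.8 33.7] 86.5
(254, 125) [0.528  0.1669 0.0425]
(254, 232) [0.5162 0.0293 0.0466]
(255, 170) [0.5247 0.1132 0.0525]
(290, 340) [ 0.5536 -0.1292  0.0666]
(300, 260) [ 0.5819 -0.0417  0.0007]
```

Run:
```python
from h import *
plan([.5216,.0928,.022],-4.5)
```

```text
t 1.825 pos [0.5242 0.0914 0.1998] zang -4.7 q [0.1  0.27 1.58 0.   1.3  0.19] shift [177.8   1.2  -2.5] roll -0.21440747883916345 F [-0.2  0.9 -0.4] w 0.0941
```

>>> servo_tool:
  motion: [30, 1, -2.5, 0, 70, 1, -2.5, 0, 110, 1, -2.5, 0, 145, 1, -2.5, 0, 165, 1, -2.5, 0, 178, 1, -2.5, 0, 178, 1, -2.5, 0]

```text
time_s: 2.7
ee_pos: [0.5212, 0.094, 0.0222]
eef_rot: [-2.982, 1.57, -3.062]
force: [0.2, 0.1, 0.4]
grip_width: 0.0941
```

>>> servo_tool:
  motion: [0, 0, 0, 0, 0, 0, 0, 0, 0, 0, 0, 0, 0, 0, 0, 0, 0, 0, 0, 0]
  gripper: 0
  force: 40

```text
time_s: 3.32
ee_pos: [0.5217, 0.0935, 0.0225]
eef_rot: [0.262, 1.571, 0.181]
force: [0.2, 0.2, 1.1]
grip_width: 0.0472
```

```bash
python3 - <<'E'
from h import *
o,M,p=tool(); plan(p+np.array([.0362,-.1576,0]))
snap('wrist','w2')
E
python3 fit.py w2 2>&1 | egrep 'yellow|saddle|sock'
```

```text
t 3.325 pos [0.5217 0.0935 0.0225] zang -4.6 q [0.11 0.48 1.74 0.   0.92 0.19] shift [   0.  -154.2   48.8] roll None F [0.2 0.2 1.1] w 0.0472
w2 yellow few 0
w2 saddle 1510 mean [0.517  0.0292 0.047 ] bbmid [0.517  0.0292 0.0457] rect [517.1  29.3] [28.5 34.9] 87.9
w2 socktop 5711 mean [0.5279 0.1672 0.087 ] bbmid [0.5278 0.1664 0.0858] rect [527.8 166.5] [34.1 34.4] 85.3
```

View pics/w2.png

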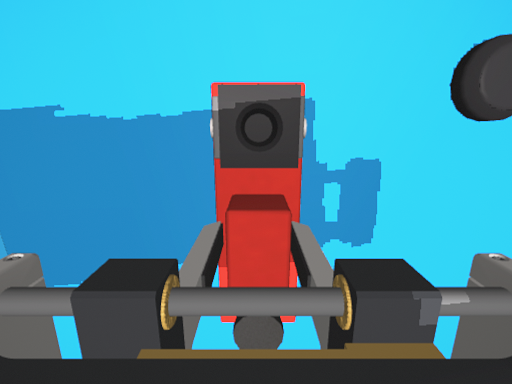

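>>> servo_tool:
  motion: [0, 0, 0, 0, 0, 0, 0, 0, 0, 0, 0, 0, -2, 0, 0, 0, -2, -6, 4, 0, -2, -16, 10, 0, -2, -28, 18, 0, -2, -40, 27, 0, -2, -52, 36, 0, -2, -64, 42, 0, -2, -76, 46, 0, -2, -88, 49, 0, -2, -92, 49, 0]

```text
time_s: 5.0
ee_pos: [0.5631, -0.003, 0.0244]
eef_rot: [-2.526, 1.571, -2.607]
force: [0.1, 1.1, -8.8]
grip_width: 0.0396
```

```bash
python3 - <<'E'
from h import *
plan([.5579,-.0641,.0225])
snap('wrist','w3');snap('side','s3')
E
python3 fit.py w3 s3 2>&1 | egrep 'yellow'
python3 - <<'E'
from h import *
c=load('s3');cv2.imwrite('pics/s3z.png',cv2.resize(c['color'][130:330,200:420,::-1],None,fx=3,fy=3))
for n in ['w3','s3']:
    c=load(n);W=cloud(c);X,Y,Z=W[...,0],W[...,1],W[...,2]
    hsv=cv2.cvtColor(c['color'],cv2.COLOR_RGB2HSV)
    for k,m in dict(sock=(X>.48)&(X<.62)&(Y>.03)&(Y<.13)&(Z>.08)&(Z<.095),sad=(X>.48)&(X<.62)&(Y>-.1)&(Y<-.03)&(Z>.04)&(Z<.053)&(hsv[...,1]<120)).items():
        p=W[m]
        if len(p)>5: r=cv2.minAreaRect((p[:,:2]*1000).astype(np.float32)); print(n,k,len(p),p.mean(0),r)
E
```

```text
t 5.0 pos [ 0.5631 -0.003   0.0244] zang -4.7 q [-0.07  0.54  1.64 -0.    0.96  0.01] shift [  1.9 -61.4  -0.2] roll None F [ 0.1  1.1 -8.8] w 0.0396
w3 yellow few 0
s3 yellow 88 mean [ 0.5524 -0.1296  0.0652] bbmid [ 0.5523 -0.1298  0.0648] rect [ 552.8 -130.3] [30.2 31.6] 25.7
w3 sock 5779 [0.56798987 0.07082931 0.08870614] ((567.9181518554688, 70.12275695800781), (34.1064453125, 34.379913330078125), 85.38587951660156)
w3 sad 1522 [ 0.55688529 -0.06715128  0.04877828] ((556.77001953125, -67.59160614013672), (27.792102813720703, 34.36846160888672), 84.24947357177734)
s3 sock 194 [0.56724251 0.07230544 0.08706359] ((567.728271484375, 71.65777587890625), (35.39112091064453, 34.85771179199219), 84.38973999023438)
```

View pics/s3z.png

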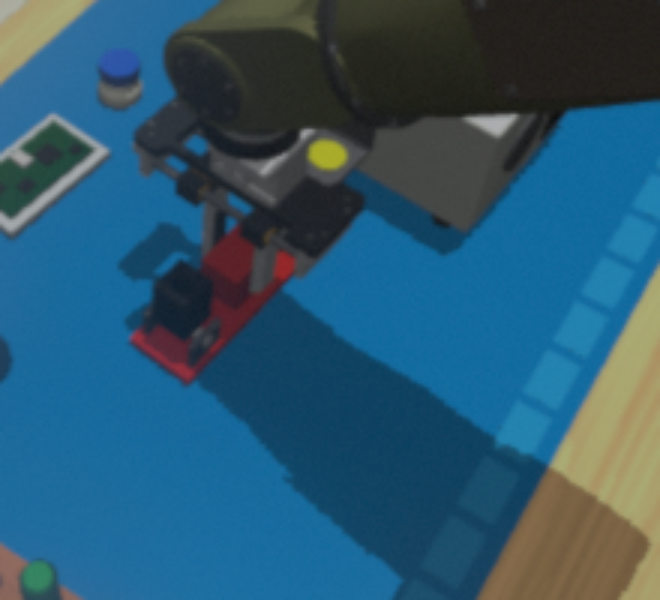

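>>> servo_tool:
  motion: [1.5, 0, 0, 0, 1.5, -4, 0, 0, 1.5, -12, 0, 0, 1.5, -20, 0.5, 0, 1.5, -28, 0.5, 0, 1.5, -36, 0.5, 0, 1.5, -44, 0.5, 0, 1.5, -52, 0.5, 0, 1.5, -58, 0.5, 0, 1.5, -61, 0.5, 0, 2, -61, 0.5, 0, 2, -61, 0.5, 0]

```text
time_s: 6.6
ee_pos: [0.5588, -0.063, 0.0226]
eef_rot: [-0.547, 1.57, -0.628]
force: [0.2, -2.2, -7.1]
grip_width: 0.0397
```

```bash
cat > sock.py <<'E'
from h import *
import sys
for n in sys.argv[1:]:
    c=load(n);W=cloud(c);X,Y,Z=W[...,0],W[...,1],W[...,2]
    m=(X>.5)&(X<.62)&(Y>-.04)&(Y<.06)&(Z>.08)&(Z<.095); p=W[m]
    if len(p)>5:
        r=cv2.minAreaRect((p[:,:2]*1000).astype(np.float32)); print(n,'sock',len(p),p.mean(0),r)
        a=np.radians((r[2]+45)%90-45+90); print('saddle est',np.array(r[0])-140*np.array([np.cos(a),np.sin(a)]))
    hsv=cv2.cvtColor(c['color'],cv2.COLOR_RGB2HSV).astype(int)
    red=((hsv[...,0]<10)|(hsv[...,0]>165))&(hsv[...,1]>120)
    for k,m in dict(grip=red&(Z>.045)&(Z<.06)&(Y<0.05),plate=red&(Z>.006)&(Z<.0145)).items():
        p=W[m&(X>.5)&(X<.62)]
        if len(p)>5: r=cv2.minAreaRect((p[:,:2]*1000).astype(np.float32)); print(n,k,len(p),p.mean(0),r)
E
python3 - <<'E'
from h import *
plan([.5587,-.0637,.0225])
snap('wrist','w4');snap('side','s4');snap('scene','c4')
E
python3 sock.py w4 s4 c4;python3 fit.py s4 c4| egrep 'yellow|psutop'
```

```text
t 6.6 pos [ 0.5588 -0.063   0.0226] zang -4.6 q [-0.18  0.54  1.64 -0.    0.96 -0.1 ] shift [ 0.1 -0.8 -0.1] roll None F [ 0.2 -2.2 -7.1] w 0.0397
w4 sock 5736 [0.5635878  0.01085197 0.086961  ] ((563.5284423828125, 10.119147300720215), (34.07370376586914, 34.24385452270508), 85.28533172607422)
saddle est [ 552.02133072 -129.40714549]
w4 grip 5076 [ 0.55808037 -0.05962523  0.0527921 ] ((557.9990844726562, -61.883663177490234), (51.738197326660156, 40.68412780761719), 85.28949737548828)
w4 plate 3339 [ 0.56073614 -0.03046047  0.01108877] ((559.954345703125, -37.379234313964844), (153.7203369140625, 63.423797607421875), 85.43324279785156)
s4 sock 164 [0.56313745 0.0125277  0.08557064] ((563.8021240234375, 12.144380569458008), (36.01718521118164, 35.12623596191406), 84.36613464355469)
saddle est [ 550.0581667  -127.17935623]
s4 grip 197 [ 0.5582401  -0.05450562  0.05204985] ((557.4816284179688, -61.468502044677734), (55.151878356933594, 37.36449432373047), 87.80235290527344)
s4 plate 399 [ 0.54853625 -0.01491205  0.01024084] ((557.0094604492188, -39.962127685546875), (166.7165069580078, 61.003170013427734), 84.05267333984375)
c4 sock 101 [0.56799864 0.01107589 0.08527188] ((566.958251953125, 10.270569801330566), (37.51129913330078, 36.61898422241211), 85.36245727539062)
saddle est [ 555.63896627 -129.27108624]
c4 grip 123 [ 0.56350856 -0.04378377  0.05181741] ((571.3017578125, -23.864200592041016), (101.88235473632812, 39.70515823364258), 72.19874572753906)
c4 plate 205 [ 0.57655712 -0.00445901  0.01026442] ((564.2696533203125, -29.17729949951172), (142.55880737304688, 62.63555145263672), 84.93292236328125)
s4 yellow few 0
s4 psutop 698 mean [ 0.4641 -0.1991  0.1517] bbmid [ 0.5417 -0.264   0.1516] rect [ 550.8 -249. ] [139.  312.3] 64.3
c4 yellow few 0
c4 psutop 3011 mean [ 0.5711 -0.2705  0.152 ] bbmid [ 0.5487 -0.2375  0.152 ] rect [ 550.7 -232.9] [269.1 265.1] 86.2
```

View pics/w4.png

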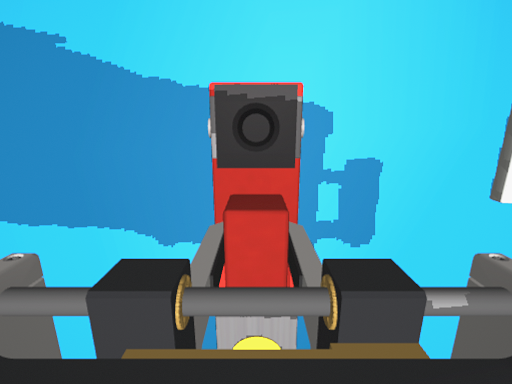

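View pics/c4.png

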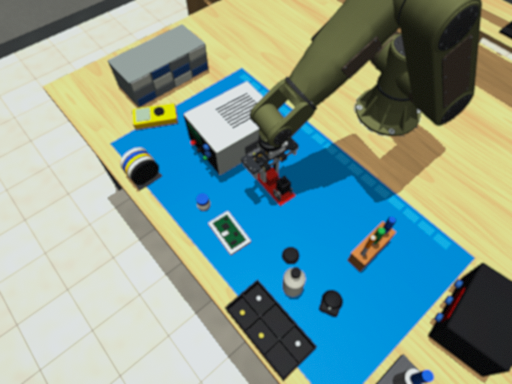

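>>> servo_tool:
  motion: [1.5, 0, 0, 0, 1.5, 0, 0, 0]

```text
time_s: 7.0
ee_pos: [0.5589, -0.063, 0.0225]
eef_rot: [-0.342, 1.57, -0.422]
force: [-8.7, -1.1, 12.9]
grip_width: 0.04
```

>>> servo_tool:
  motion: [1, 0, 0, 0, 1, 0, 0, 0, 1, 0, 0, 0, 1, 0, 0, 0]
  gripper: 1

```text
time_s: 7.5
ee_pos: [0.5588, -0.063, 0.02]
eef_rot: [0.096, 1.571, 0.016]
force: [0.4, -0.3, -0.5]
grip_width: 0.0765
```

>>> servo_tool:
  motion: [-10, 0, 0, 0, -40, 0, 0, 0, -90, 0, 0, 0, -140, 0, 0, 0, -190, 0, 0, 0, -190, 0, 0, 0]

```text
time_s: 8.25
ee_pos: [0.56, -0.0632, 0.2146]
eef_rot: [-0.09, 1.563, -0.17]
force: [0.1, -0.8, -1.0]
grip_width: 0.0938
```

```bash
python3 - <<'E'
from h import *
plan([.547,.332,.21],-87.5); plan([.547,.332,.21],92.5)
snap('wrist','w5')
E
python3 sock.py w5;python3 fit.py w5| egrep 'yellow|tab'
```

```text
t 8.25 pos [ 0.56   -0.0632  0.2146] zang -4.6 q [-0.18  0.32  1.47  0.    1.34 -0.1 ] shift [  4.  392.8 -44.8] roll 82.89188524883708 F [ 0.1 -0.8 -1. ] w 0.0938
t 8.25 pos [ 0.56   -0.0632  0.2146] zang -4.6 q [-0.18  0.32  1.47  0.    1.34 -0.1 ] shift [  4.  392.8 -44.8] roll 82.89188524883707 F [ 0.1 -0.8 -1. ] w 0.0938
w5 sock 772 [0.56332188 0.01095566 0.08689012] ((563.253662109375, 10.742250442504883), (32.52423858642578, 32.895198822021484), 85.48680877685547)
saddle est [ 552.23725612 -128.82364367]
w5 grip 1251 [ 0.55720004 -0.0628765   0.05277947] ((556.5896606445312, -67.71028137207031), (63.67613220214844, 38.91459274291992), 85.70279693603516)
w5 plate 2138 [ 0.56002347 -0.04114176  0.01095487] ((558.3975219726562, -54.14414978027344), (187.17544555664062, 63.05320739746094), 85.47972869873047)
w5 yellow 467 mean [ 0.5525 -0.1304  0.0659] bbmid [ 0.5523 -0.1309  0.0658] rect [ 552.2 -130.8] [34.1 32. ] 85.9
w5 tabtop 1890 mean [ 0.5518 -0.1327  0.065 ] bbmid [ 0.55   -0.1338  0.064 ] rect [ 552.1 -132.1] [ 67.7 139.3] 86.2
```

View pics/w5.png

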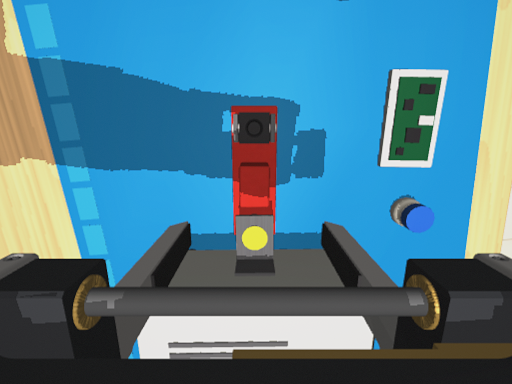

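>>> servo_tool:
  motion: [0, 30, -4, 7, 0, 60, -8, 14, 0, 95, -11, 22, 0, 130, -15, 30, 0, 165, -19, 38, 0, 200, -23, 46, 0, 235, -27, 54, 0, 270, -31, 62, 0, 305, -35, 70, 0, 340, -39, 78, 0, 370, -43, 82.9, 0, 393, -45, 82.9, 0, 393, -45, 82.9]

```text
time_s: 9.93
ee_pos: [0.5447, 0.3332, 0.2081]
eef_rot: [-1.153, 1.568, -2.679]
force: [-0.1, -0.6, 0.2]
grip_width: 0.0937
```

```bash
cat > bar.py <<'E'
from h import *
import sys
snap('wrist',sys.argv[1])
c=load(sys.argv[1]);W=cloud(c);X,Y,Z=W[...,0],W[...,1],W[...,2]
for k,m in dict(holder=(Z>.056)&(Z<.064),bartop=(Z>.169)&(Z<.176)&(X>.53)&(X<.57)&(Y>.31)&(Y<.36),green=(Z>.138)&(Z<.147)&(X>.47)&(X<.52),bluet=(Z>.138)&(Z<.147)&(X>.42)&(X<.47)).items():
    p=W[m&(X>.38)&(X<.62)&(Y>.26)&(Y<.4)]
    if len(p)>5: r=cv2.minAreaRect((p[:,:2]*1000).astype(np.float32)); print(k,len(p),p.mean(0),r)
plan([.547,.332,.126],-87.5)
E
python3 bar.py w6
```

```text
holder 2582 [0.5106694  0.33063387 0.06105571] ((495.73431396484375, 329.6358947753906), (149.6751708984375, 50.038360595703125), 2.275219440460205)
bartop 243 [0.54587649 0.33152252 0.17248261] ((545.5780029296875, 331.42364501953125), (14.484639167785645, 14.699687957763672), 64.77892303466797)
green 369 [0.49729178 0.32972614 0.14211302] ((496.0272521972656, 329.367431640625), (22.68582534790039, 21.506149291992188), 87.58281707763672)
bluet 14 [0.45648687 0.32837883 0.1389626 ] ((456.6560974121094, 328.009521484375), (11.69851303100586, 1.713224172592163), 87.00009155273438)
t 9.975 pos [0.5449 0.3323 0.2084] zang -87.5 q [ 0.49  0.5   1.24 -0.    1.41  2.02] shift [82.4  2.2  0.3] roll 0.0427313886046079 F [-0.3  0.1 -0.4] w 0.0942
```

View pics/w6.png

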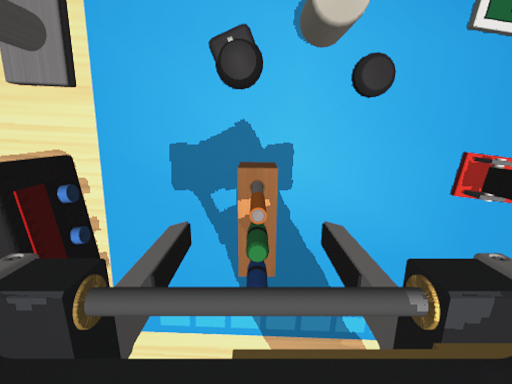

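>>> servo_tool:
  motion: [20, 0.8, 0.8, 0, 45, 0.8, 0.8, 0, 70, 0.8, 0.8, 0, 82, 0.8, 0.8, 0, 82, 0.8, 0.8, 0]

```text
time_s: 10.6
ee_pos: [0.5462, 0.3309, 0.1274]
eef_rot: [-1.074, 1.57, -2.602]
force: [-0.0, 0.1, 0.3]
grip_width: 0.0943
```

>>> servo_tool:
  motion: [0, 0, 0, 0, 0, 0, 0, 0, 0, 0, 0, 0, 0, 0, 0, 0, 0, 0, 0, 0, 0, 0, 0, 0, 0, 0, 0, 0, 0, 0, 0, 0, 0, 0, 0, 0]
  gripper: 0
  force: 25

```text
time_s: 11.72
ee_pos: [0.5463, 0.3316, 0.128]
eef_rot: [-0.242, 1.571, -1.769]
force: [-0.0, -0.3, -0.1]
grip_width: 0.0135
```

```bash
python3 bar.py w7
```

```text
holder 1860 [0.55122652 0.33170524 0.06099801] ((495.6224060058594, 330.1015930175781), (150.5332489013672, 50.041900634765625), 1.43570077419281)
bartop 764 [0.54886405 0.33144146 0.17255996] ((546.7421875, 331.541015625), (17.96747398376465, 37.78548049926758), 2.2078206539154053)
green 7 [0.48699262 0.32923307 0.14322751] ((486.83270263671875, 329.2168273925781), (1.1973038911819458, 4.238917827606201), 10.050200462341309)
bluet 63 [0.45598566 0.32825407 0.13901525] ((456.2867736816406, 328.3703918457031), (3.774303674697876, 14.703722953796387), 3.9071459770202637)
t 11.775 pos [0.5463 0.3316 0.1279] zang -87.5 q [ 0.49  0.56  1.33 -0.    1.25  2.02] shift [ 1.9  0.7 -0.4] roll -0.014083558356190906 F [-1.   0.6 -0.5] w 0.0135
```

View pics/w7.png

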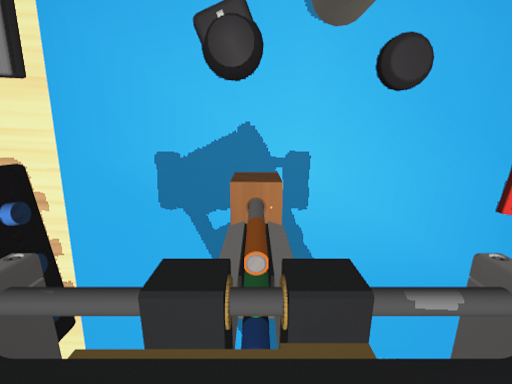

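>>> servo_tool:
  motion: [-8, 0, 0, 0, -24, 0, 0, 0, -42, 0, 0, 0, -60, 0, 0, 0, -78, 0, 0, 0, -96, 0, 0, 0, -100, 0, 0, 0]

```text
time_s: 12.65
ee_pos: [0.5466, 0.3318, 0.2296]
eef_rot: [2.008, 1.569, 0.48]
force: [-0.4, -0.4, -1.7]
grip_width: 0.0135
```

Run:
```python
from h import *
plan([.5633,.0108,.225],-4.5); snap('wrist','w8');snap('side','s8');c=load('s8');cv2.imwrite('pics/s8z.png',cv2.resize(c['color'][200:384,120:320,::-1],None,fx=3,fy=3))
```

```text
t 12.65 pos [0.5466 0.3318 0.2296] zang -87.5 q [ 0.49  0.49  1.21 -0.    1.45  2.02] shift [  4.3   2.7 321.4] roll -83.01111555614409 F [-0.4 -0.4 -1.7] w 0.0135
```

View pics/s8z.png

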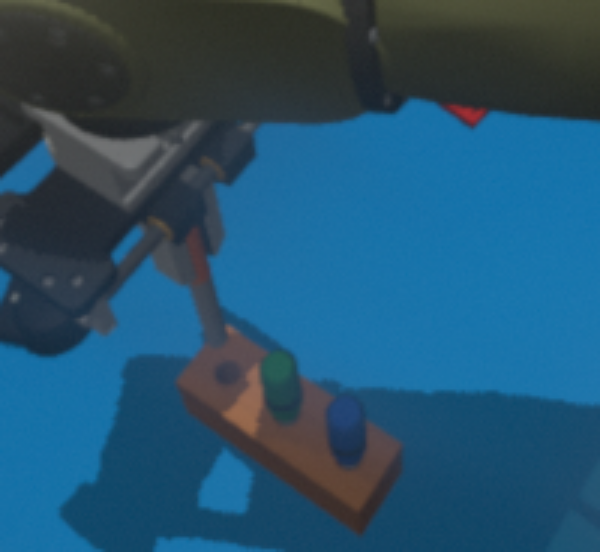

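View pics/w8.png

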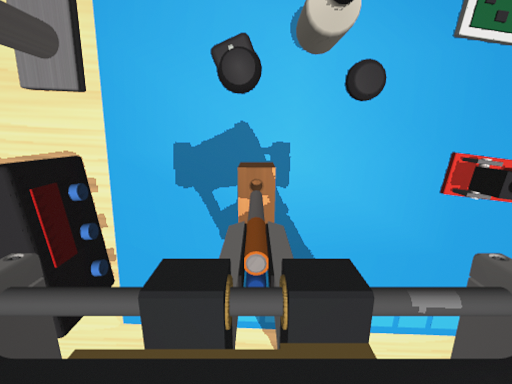

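>>> servo_tool:
  motion: [0, 0, 15, -4, 0, 0, 40, -11, 0, 1, 67, -18, 0, 1, 94, -25, 0, 1, 121, -32, 0, 1, 148, -39, 0, 2, 175, -46, 0, 2, 202, -53, 0, 2, 229, -60, 0, 2, 256, -67, 0, 3, 283, -74, 0, 3, 306, -80, 0, 3, 321, -83, 0, 3, 321, -83, 0, 3, 321, -83]

```text
time_s: 14.62
ee_pos: [0.5631, 0.0115, 0.2276]
eef_rot: [3.022, 1.57, 2.943]
force: [0.0, 1.0, -1.8]
grip_width: 0.0133
```

```bash
cat > barpose.py <<'E'
from h import *
import sys
c=snap('wrist',sys.argv[1]);W=cloud(c)
o,M,p=tool(); T=(W-p)@M*1000  # tool frame mm
X,Y,Z=W[...,0],W[...,1],W[...,2]
print('tool-frame bar points by depth x (mm along tool):')
hsv=cv2.cvtColor(c['color'],cv2.COLOR_RGB2HSV).astype(int)
for a in range(-45,130,10):
    m=(T[...,0]>a)&(T[...,0]<a+10)&(abs(T[...,1])<40)&(abs(T[...,2])<12)&(Z>.088)
    q=T[m]
    if len(q)>8: print(a,len(q),'z mid',round((np.percentile(q[:,2],3)+np.percentile(q[:,2],97))/2,2),'width',round(np.ptp(q[:,2]),1),'front y',round(np.percentile(q[:,1],95),1))
E
python3 barpose.py w9; python3 sock.py w9
python3 -c "
from h import *
plan([.5633,.0108,.225],-4.5)"
```

```text
tool-frame bar points by depth x (mm along tool):
-45 638 z mid 0.09 width 24.0 front y 9.3
-35 267 z mid 0.04 width 23.8 front y 9.4
-25 237 z mid -0.02 width 23.8 front y 9.4
-15 185 z mid -0.04 width 23.9 front y 9.5
-5 123 z mid -0.51 width 22.4 front y 9.1
5 80 z mid -1.2 width 13.0 front y 6.9
15 49 z mid -1.24 width 13.8 front y 6.4
25 59 z mid -1.3 width 13.4 front y 6.3
35 50 z mid -1.47 width 13.2 front y 6.4
45 46 z mid -1.32 width 13.7 front y 6.4
55 38 z mid -1.22 width 13.0 front y 6.3
65 34 z mid -1.32 width 12.7 front y 6.5
75 37 z mid -1.35 width 13.3 front y 6.6
85 31 z mid -1.35 width 13.8 front y 6.4
95 22 z mid -1.38 width 12.0 front y 6.6
105 16 z mid -1.4 width 12.2 front y 6.4
w9 sock 514 [0.56409573 0.01398304 0.08679167] ((563.3536376953125, 10.815439224243164), (34.28463363647461, 32.58750915527344), 85.5496597290039)
saddle est [ 552.49033596 -128.76245543]
w9 grip 80 [ 0.56110915 -0.02866557  0.05091364] ((561.1582641601562, -7.53533935546875), (71.3189468383789, 38.33916473388672), 85.67444610595703)
w9 plate 926 [ 0.56294306 -0.0013106   0.01094324] ((561.9739990234375, -9.57492446899414), (97.5080337524414, 62.90302276611328), 85.39881134033203)
t 14.675 pos [0.5631 0.0117 0.2277] zang -4.5 q [-0.04  0.31  1.45  0.    1.38  0.03] shift [ 2.6 -0.9  0.3] roll -0.039577651558417415 F [ 1.  -0.2 -2. ] w 0.0134
```

View pics/w9.png

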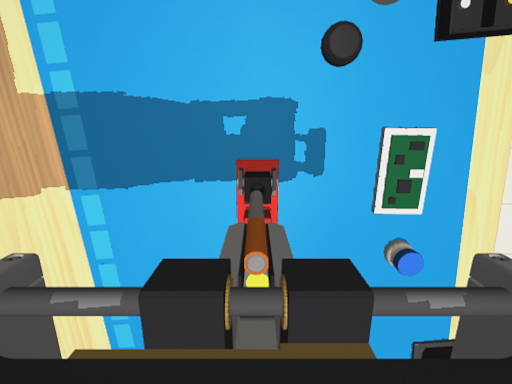

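>>> servo_tool:
  motion: [0, -0.3, 1.5, 0, 8, -0.3, 1.5, 0, 16, -0.3, 1.5, 0, 22, -0.3, 1.5, 0, 22, -0.3, 1.5, 0, 22, -0.3, 1.5, 0]

```text
time_s: 15.42
ee_pos: [0.5648, 0.0106, 0.2061]
eef_rot: [0.016, 1.571, -0.062]
force: [-0.3, 0.3, -1.5]
grip_width: 0.0133
```

```bash
python3 barpose.py w10|tail -4; python3 sock.py w10
python3 - <<'E'
from h import *
plan([.5633,.0108,.225],-4.5)
c=load('w10');cv2.imwrite('pics/w10z.png',cv2.resize(c['color'][120:290,170:350,::-1],None,fx=3.5,fy=3.5,interpolation=cv2.INTER_NEAREST))
E
```

```text
85 33 z mid -1.32 width 13.8 front y 6.7
95 23 z mid -1.35 width 12.1 front y 6.7
105 15 z mid -1.35 width 12.3 front y 6.3
115 30 z mid 0.87 width 23.0 front y 16.6
w10 sock 621 [0.56355831 0.014324   0.08666835] ((563.3961181640625, 10.994296073913574), (33.92270278930664, 33.943119049072266), 85.58159637451172)
saddle est [ 552.61061877 -128.58963209]
w10 grip 39 [ 5.62070521e-01 -1.06099063e-04  4.77554139e-02] ((562.0867919921875, -4.5485076904296875), (65.26313781738281, 33.7506217956543), 85.6056900024414)
w10 plate 928 [0.56349687 0.00235251 0.01099627] ((562.2386474609375, -6.2368621826171875), (91.25557708740234, 62.777679443359375), 85.45512390136719)
t 15.475 pos [0.5648 0.0106 0.2062] zang -4.5 q [-0.05  0.33  1.48 -0.    1.33  0.03] shift [-18.8   0.1  -1.5] roll -0.01576008439405996 F [-0.8  0.3 -1.4] w 0.0134
```

View pics/w10z.png

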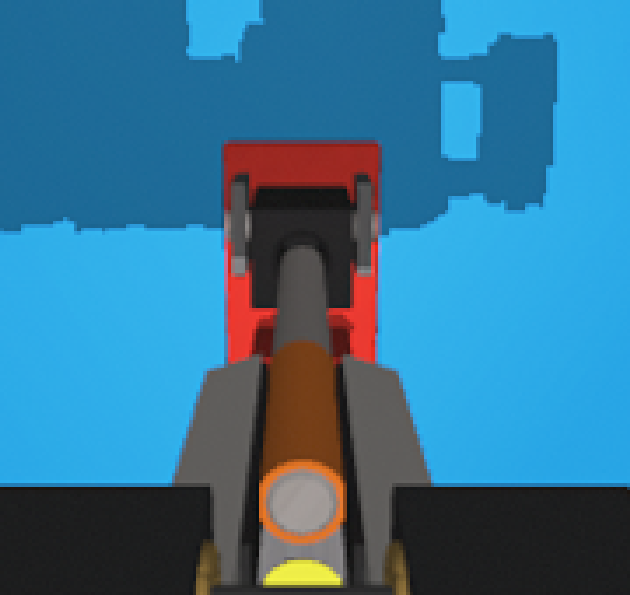

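>>> servo_tool:
  motion: [2, 0.3, 0, 0, 5, 0.3, 0, 0, 8, 0.3, 0, 0, 11, 0.3, 0, 0, 14, 0.3, 0, 0, 14, 0.3, 0, 0]

```text
time_s: 16.23
ee_pos: [0.5646, 0.0109, 0.1917]
eef_rot: [-3.136, 1.57, 3.069]
force: [0.1, -0.3, -1.2]
grip_width: 0.0134
```

>>> servo_tool:
  motion: [5, 0, 0, 0, 11, 0, 0, 0, 17, 0, 0, 0, 23, 0, 0, 0, 28, 0, 0, 0, 31, 0, 0, 0, 33, 0, 0, 0, 34.5, 0, 0, 0, 34.5, 0, 0, 0]

```text
time_s: 17.35
ee_pos: [0.5649, 0.0109, 0.1579]
eef_rot: [0.053, 1.57, -0.026]
force: [0.1, 0.1, 2.4]
grip_width: 0.0135
```

```bash
python3 barpose.py w11
python3 - <<'E'
from h import *
plan([.5648,.0108,.158],-4.5)
c=load('w11');W=cloud(c);Z=W[...,2];m=(Z>.18)&(abs(W[...,0]-.564)<.012)&(abs(W[...,1]-.011)<.02);print('bartop z',np.percentile(Z[m],[5,50,90,98]), W[256 and 264,256])
cv2.imwrite('pics/w11z.png',cv2.resize(c['color'][120:290,170:350,::-1],None,fx=3.5,fy=3.5,interpolation=cv2.INTER_NEAREST))
E
```

```text
tool-frame bar points by depth x (mm along tool):
-45 598 z mid -0.12 width 23.9 front y 9.5
-35 267 z mid 0.02 width 24.0 front y 9.6
-25 234 z mid 0.09 width 23.9 front y 9.5
-15 176 z mid 0.07 width 23.8 front y 9.6
-5 128 z mid -0.56 width 22.6 front y 9.3
5 77 z mid -1.18 width 13.1 front y 7.1
15 47 z mid -1.25 width 12.9 front y 6.6
25 61 z mid -1.38 width 13.4 front y 6.5
35 49 z mid -1.24 width 13.2 front y 6.5
45 48 z mid -1.25 width 13.7 front y 6.6
55 39 z mid -1.72 width 13.3 front y 6.5
65 43 z mid 0.32 width 23.5 front y 14.4
t 17.4 pos [0.5649 0.0109 0.1578] zang -4.5 q [-0.05  0.37  1.54  0.    1.23  0.03] shift [-0.2 -0.1 -0.1] roll -0.014742835231345452 F [-0.9  0.6  2.8] w 0.0136
bartop z [0.18764574 0.23210311 0.28389696 0.28497428] [0.56392915 0.00973377 0.20234363]
```

View pics/w11z.png

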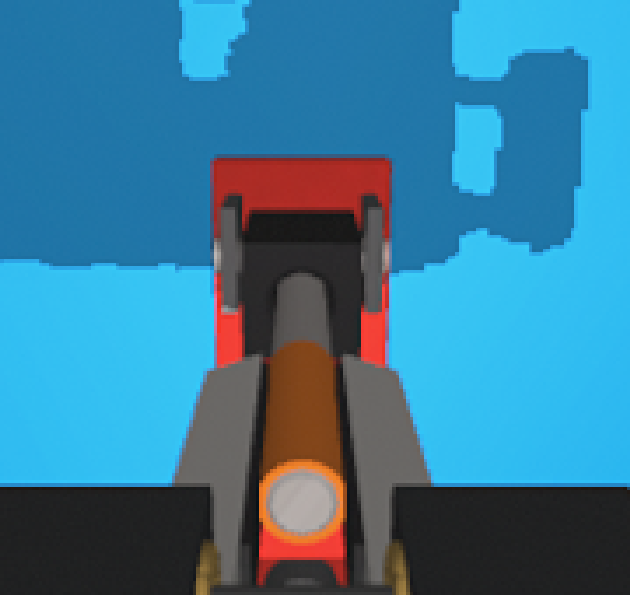

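>>> servo_tool:
  motion: [0.5, 0, 0, 0, 0.7, 7, 0, 0, 1.2, 14.7, 0, 0, 2.1, 22, 0, 0, 3.4, 29.2, 0, 0, 5.1, 36.4, 0, 0, 7.1, 43.4, 0, 0, 7.1, 43.4, 0, 0]
  force: 30

```text
time_s: 18.4
ee_pos: [0.5685, 0.0543, 0.1512]
eef_rot: [-0.243, 1.569, -0.322]
force: [-0.8, -1.5, 7.1]
grip_width: 0.0136
```

```bash
cat > state.py <<'E'
from h import *
import sys
t=sys.argv[1]; o,M,p=tool()
print('t',o['time_s'],'F tool',np.round(M.T@o['force'],1),'p',np.round(p,4),'w',o['grip_width'])
for n in ['wrist','side','scene']:
    c=snap(n,t+n[:2]+n[-1]);W=cloud(c);X,Y,Z=W[...,0],W[...,1],W[...,2]
    hsv=cv2.cvtColor(c['color'],cv2.COLOR_RGB2HSV).astype(int)
    red=((hsv[...,0]<10)|(hsv[...,0]>165))&(hsv[...,1]>120)
    q=W[red&(Z>.006)&(Z<.0145)&(X>.5)&(X<.62)&(Y>-.2)&(Y<.08)]
    if len(q)>20: print(n,'plate',len(q),np.array2string(cv2.boxPoints(cv2.minAreaRect((q[:,:2]*1000).astype(np.float32))).round(1).ravel()))
    m=(X>.43)&(X<.68)&(Y>-.36)&(Y<-.18)&(Z>.14)&(Z<.19); q=W[m]
    if len(q)>200:
        u=np.array([-.078,-.997]); s=q[:,:2]@u
        A=np.c_[s,q[:,0],np.ones(len(q))]; k=np.linalg.lstsq(A,q[:,2],rcond=None)[0]
        r=q[:,2]-A@k; g=abs(r)<.004; k=np.linalg.lstsq(A[g],q[g,2],rcond=None)[0]; print(n,'psu tilt',-np.arctan(k[0]).round(4),len(q), 'xslope',k[1].round(4))
E
python3 state.py a
```

```text
t 18.4 F tool [-7.1 -1.6 -0.7] p [0.5685 0.0543 0.1512] w 0.013591672495492644
wrist plate 860 [ 518.6 -136.4  581.  -142.3  597.9   38.2  535.5   44. ]
side plate 503 [ 517.3 -144.4  578.  -149.8  594.9   39.7  534.1   45.1]
side psu tilt -0.0002 474 xslope -0.0042
scene plate 300 [ 528.2 -144.8  588.6 -148.   598.7   40.4  538.2   43.6]
scene psu tilt 0.0023 3091 xslope -0.002
```

View pics/asie.png

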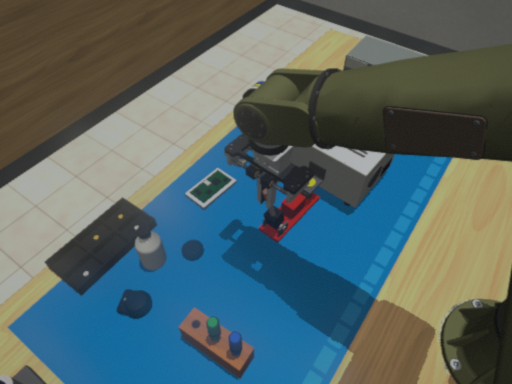

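```bash
ls pics | grep ^a
python3 - <<'E'
from h import *
import glob
f=[g for g in glob.glob('pics/aw*.pkl')][0][5:-4]
for n in ['w5','w10','w11',f]:
    c=load(n);W=cloud(c);X,Y,Z=W[...,0],W[...,1],W[...,2]
    hsv=cv2.cvtColor(c['color'],cv2.COLOR_RGB2HSV).astype(int)
    red=((hsv[...,0]<10)|(hsv[...,0]>165))&(hsv[...,1]>120)
    q=W[red&(Z>.006)&(Z<.0145)&(X>.5)&(X<.62)&(Y>-.2)&(Y<.08)]*1000
    s=q[:,:2]@np.array([.078,.997]); l=q[:,:2]@np.array([.997,-.078]); print(n,'rear end',np.percentile(s,99.7).round(1),s.max().round(1),'lat',l.min().round(1),l.max().round(1))
E
```

```text
asce.pkl
asce.png
asie.pkl
asie.png
awrt.pkl
awrt.png
w5 rear end 83.1 83.2 lat 529.4 592.5
w10 rear end 83.2 83.3 lat 529.7 592.4
w11 rear end 84.2 84.3 lat 529.6 592.7
awrt rear end 84.8 84.9 lat 530.0 592.7
```

View pics/awrt.png

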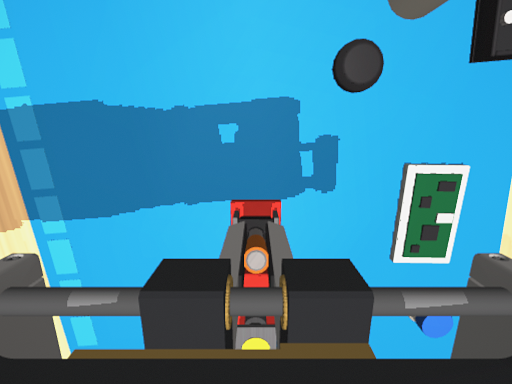

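>>> servo_tool:
  motion: [2.3, 7, 0, 0, 5, 13.8, 0, 0, 8, 20.5, 0, 0, 11.4, 27.1, 0, 0, 15.1, 33.4, 0, 0, 19.1, 39.6, 0, 0, 23.4, 45.6, 0, 0, 28, 51.3, 0, 0, 28, 51.3, 0, 0]

```text
time_s: 19.68
ee_pos: [0.5732, 0.1066, 0.1241]
eef_rot: [0.483, 1.567, 0.405]
force: [-0.3, 5.8, 12.9]
grip_width: 0.0132
```

```bash
python3 state.py b
```

```text
t 19.675 F tool [-12.9   5.8  -0.7] p [0.5732 0.1066 0.1241] w 0.013218843897501407
wrist plate 131 [ 528.6 -100.4  583.  -105.5  587.7  -55.5  533.3  -50.3]
side plate 492 [ 518.8 -143.7  581.  -148.7  596.3   39.8  534.2   44.9]
scene plate 268 [ 523.7 -142.8  584.5 -149.9  606.5   36.6  545.6   43.8]
scene psu tilt 0.0282 3048 xslope -0.0026
```

View pics/bwrt.png

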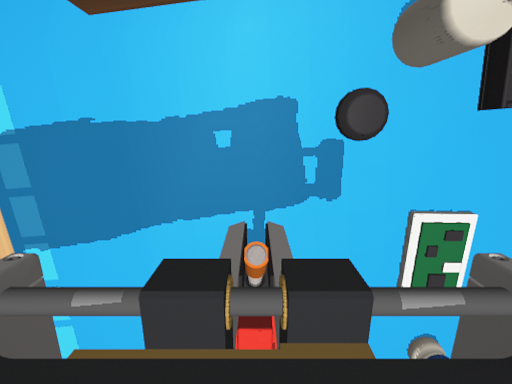

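>>> servo_tool:
  motion: [4.5, 5.7, 0, 0, 9.6, 11.1, 0, 0, 15, 16, 0, 0, 20.6, 20.9, 0, 0, 26.5, 25.3, 0, 0, 32.6, 29.4, 0, 0, 32.6, 29.4, 0, 0]

```text
time_s: 20.7
ee_pos: [0.5756, 0.1368, 0.0915]
eef_rot: [0.71, 1.566, 0.633]
force: [1.0, 10.9, 13.6]
grip_width: 0.013
```

```bash
python3 state.py d
```

```text
t 20.7 F tool [-13.6  11.    0.2] p [0.5756 0.1368 0.0915] w 0.013032847023256024
wrist plate 336 [536.4 -39.6 584.9 -43.5 591.6  39.3 543.2  43.3]
side plate 372 [ 518.5 -144.5  579.8 -149.6  595.4   39.   534.1   44.1]
side psu tilt 0.0536 405 xslope -0.0148
scene plate 305 [ 523.  -144.6  584.9 -150.4  602.5   36.9  540.6   42.7]
scene psu tilt 0.0511 3032 xslope -0.0045
```

View pics/dsce.png

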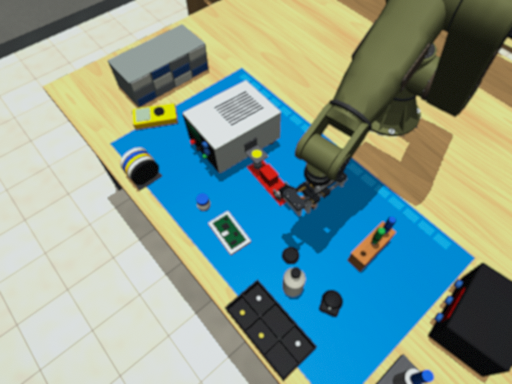

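>>> servo_tool:
  motion: [-6.1, -4.1, 0, 0, -12, -8.5, 0, 0, -17.6, -13.3, 0, 0, -23, -18.2, 0, 0, -28.2, -23.5, 0, 0, -33, -29, 0, 0, -37.6, -34.7, 0, 0, -41.9, -40.7, 0, 0, -45.9, -46.9, 0, 0, -49.6, -53.2, 0, 0, -53, -59.8, 0, 0, -56, -66.5, 0, 0, -58.7, -73.3, 0, 0, -61, -80.3, 0, 0, -63, -87.3, 0, 0, -64.7, -94.5, 0, 0, -66, -101.7, 0, 0, -66.9, -109, 0, 0, -67.4, -116.4, 0, 0, -67.6, -123.7, 0, 0]

```text
time_s: 23.35
ee_pos: [0.565, 0.0111, 0.158]
eef_rot: [0.403, 1.57, 0.324]
force: [-0.6, 5.5, 1.0]
grip_width: 0.0134
```

```bash
python3 state.py e; python3 barpose.py e2; python3 sock.py e2
```

```text
t 23.35 F tool [-1.   5.4 -1. ] p [0.565  0.0111 0.158 ] w 0.013449594672904179
wrist plate 979 [ 521.4 -124.   584.1 -128.9  597.2   38.   534.5   43. ]
side plate 509 [ 519.1 -144.2  579.7 -148.7  593.7   40.   533.1   44.5]
side psu tilt -0.0027 1597 xslope 0.0002
scene plate 302 [ 531.  -146.7  592.3 -149.1  599.8   41.4  538.5   43.8]
scene psu tilt 0.002 3089 xslope -0.0028
tool-frame bar points by depth x (mm along tool):
-45 344 z mid -0.05 width 23.9 front y 9.4
-35 270 z mid 0.02 width 24.0 front y 9.4
-25 238 z mid -0.09 width 23.9 front y 9.5
-15 188 z mid 0.05 width 23.8 front y 9.5
-5 125 z mid -1.02 width 23.1 front y 9.2
5 67 z mid -1.16 width 13.0 front y 6.0
15 67 z mid -1.23 width 13.7 front y 5.6
25 58 z mid -1.35 width 13.4 front y 5.5
35 51 z mid -1.38 width 13.2 front y 5.7
45 46 z mid -1.21 width 13.6 front y 5.8
55 42 z mid -1.71 width 13.2 front y 5.7
65 49 z mid 0.09 width 22.7 front y 16.0
e2 sock 905 [0.56354139 0.01472161 0.08679769] ((563.3212280273438, 11.35048770904541), (34.246315002441406, 33.92904281616211), 85.44234466552734)
saddle est [ 552.19651593 -128.20681515]
e2 grip 38 [ 0.55513215 -0.07272751  0.05215719] ((559.8342895507812, -31.228370666503906), (119.3680191040039, 33.39022445678711), 85.4429702758789)
e2 plate 979 [0.56407358 0.01078838 0.01101281] ((559.2083129882812, -42.77262878417969), (166.99305725097656, 63.05421447753906), 85.41202545166016)
```

View pics/ewrt.png

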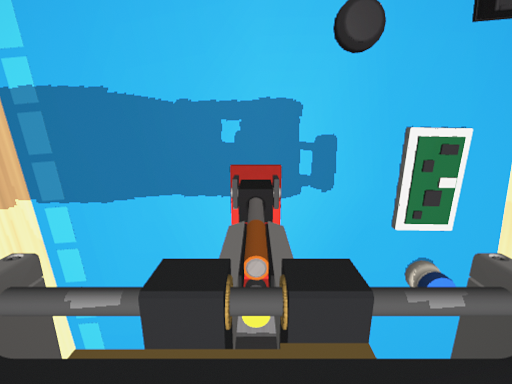

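Run:
```python
from h import *
for f in ['e2','w11']:
    c=load(f);W=cloud(c);X,Y,Z=W[...,0],W[...,1],W[...,2]
    m=(abs(X-.5634)<.02)&(abs(Y-.0112)<.02)&(Z>.08)&(Z<.092);q=W[m]
    A=np.c_[q[:,:2],np.ones(len(q))];k=np.linalg.lstsq(A,q[:,2],rcond=None)[0];r=q[:,2]-A@k;g=abs(r)<.0015;k=np.linalg.lstsq(A[g],q[g,2],rcond=None)[0];print(f,k,g.sum())
    m=(abs(X-.564)<.006)&(abs(Y-.0105)<.006)&(Z>.195)&(Z<.21);print('bartop',np.median(Z[m]))
```

```text
e2 [-0.00166274 -0.0034931   0.08792688] 769
bartop 0.20537797361172894
w11 [-0.00131203 -0.00052129  0.08764339] 739
bartop 0.20270205380464335
```

>>> servo_tool:
  motion: [0, 0, 0, 0, 0, 0, 0, 0]

```text
time_s: 23.8
ee_pos: [0.5649, 0.0113, 0.1574]
eef_rot: [-0.668, 1.57, -0.746]
force: [0.8, 0.8, -0.0]
grip_width: 0.0137
```

>>> servo_tool:
  motion: [1, 0, 0, 0, 2, 0, 0, 0, 3, 0, 0, 0, 3, 0, 0, 0]

```text
time_s: 24.3
ee_pos: [0.5649, 0.0113, 0.1549]
eef_rot: [-0.034, 1.57, -0.113]
force: [-0.6, 1.8, 5.0]
grip_width: 0.0133
```

```bash
python3 barpose.py f1 >/dev/null
python3 - <<'E'
from h import *
plan([.5649,.0111,.154])
c=load('f1');W=cloud(c);X,Y,Z=W[...,0],W[...,1],W[...,2]
m=(abs(X-.564)<.006)&(abs(Y-.0105)<.006)&(Z>.195)&(Z<.21);print('bartop',np.median(Z[m]))
E
```

```text
t 24.35 pos [0.5649 0.0113 0.1549] zang -4.5 q [-0.04  0.38  1.54 -0.    1.22  0.03] shift [ 0.9 -0.2  0. ] roll None F [-0.8  0.8  5. ] w 0.0133
bartop 0.202484550297113
```

>>> servo_tool:
  motion: [0.2, 7.2, 0, 0, 0.7, 14.4, 0, 0, 1.6, 21.5, 0, 0, 2.9, 28.6, 0, 0, 4.5, 35.6, 0, 0, 6.4, 42.6, 0, 0, 8.7, 49.4, 0, 0, 11.4, 56.1, 0, 0, 14.3, 62.6, 0, 0, 17.6, 69, 0, 0, 21.2, 75.3, 0, 0, 25.2, 81.3, 0, 0, 29.4, 87.1, 0, 0, 33.9, 92.8, 0, 0, 38.6, 98.2, 0, 0, 43.7, 103.3, 0, 0, 49, 108.2, 0, 0, 54.5, 112.8, 0, 0, 60.2, 117.1, 0, 0, 66.2, 121.2, 0, 0]

```text
time_s: 26.85
ee_pos: [0.576, 0.1345, 0.0908]
eef_rot: [0.605, 1.564, 0.528]
force: [-0.7, 15.6, 17.5]
grip_width: 0.013
```

>>> servo_tool:
  motion: [0, 0, 0, 0, 0, 0, 0, 0, 0, 0, 0, 0, 0, 0, 0, 0]

```text
time_s: 27.35
ee_pos: [0.5759, 0.1343, 0.0908]
eef_rot: [0.619, 1.564, 0.541]
force: [-0.5, 15.9, 17.1]
grip_width: 0.013
```

```bash
python3 state.py g
python3 - <<'E'
from h import *
c=load('gsie');cv2.imwrite('pics/gz.png',cv2.resize(c['color'][130:290,200:400,::-1],None,fx=4,fy=3.75))
E
```

```text
t 27.35 F tool [-17.   15.9  -1.7] p [0.5759 0.1343 0.0908] w 0.013006039777633576
wrist plate 340 [536.9 -41.5 585.2 -44.8 590.9  40.  542.6  43.3]
side plate 360 [ 518.8 -143.8  580.1 -148.8  595.5   40.7  534.2   45.7]
side psu tilt 0.0519 393 xslope -0.0164
scene plate 296 [ 523.3 -144.2  584.5 -149.9  601.8   38.2  540.6   43.9]
scene psu tilt 0.0497 3029 xslope -0.0038
```

View pics/gz.png

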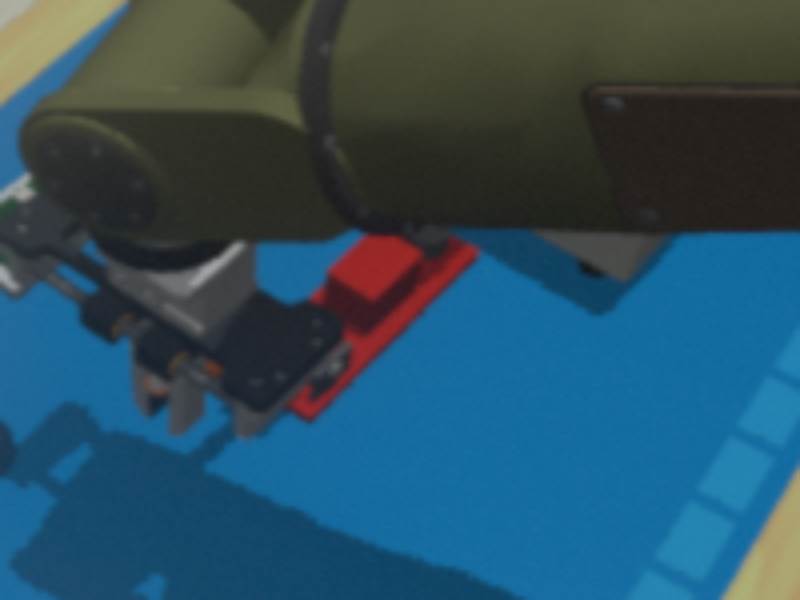

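View pics/gwrt.png

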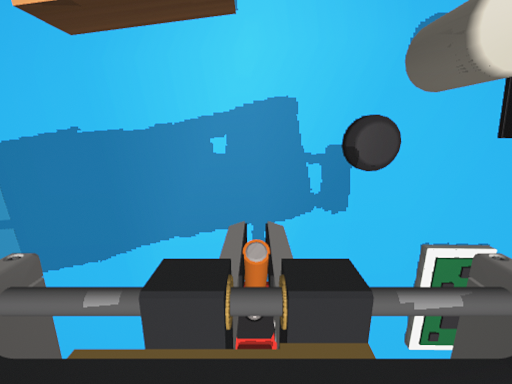

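Run:
```python
from h import *
a=load('scene0')['color'].astype(int);b=load('gsce')['color'].astype(int)
d=abs(a-b).max(-1)
for k,(u,v) in dict(green=(378,235),blue=(390,224),cap=(290,255),alc=(293,280),mouse=(331,302),board=(229,231),jar=(203,201)).items(): print(k,int(np.median(d[v-12:v+13,u-12:u+13])),int((d[v-12:v+13,u-12:u+13]>50).sum()))
c=load('gsce');W=cloud(c);hsv=cv2.cvtColor(c['color'],cv2.COLOR_RGB2HSV).astype(int)
m=(abs(W[...,0]-.55)<.06)&(abs(W[...,1]+.13)<.06)&(W[...,2]>.06)&(hsv[...,0]>20)&(hsv[...,0]<35)&(hsv[...,1]>140);print('yellow',W[m].mean(0))
print(ctrl.get_obs()['time_s'],ctrl.get_obs()['grip_width'])
print(ctrl.hand_in())
```

```text
green 12 73
blue 13 0
cap 13 55
alc 11 0
mouse 5 0
board 7 0
jar 14 0
yellow [ 0.5541309  -0.13295431  0.07591731]
27.5 0.013522544241807816
the job is handed in; nothing more can be done
None
```

The job is handed in. The jack stands under the lift pad, and I pumped the bar down, let it right back up and pumped it down again. The arm is still holding the bar down. The run took 27.5 s of the 72 s allowed; no verdict was reported.

**Last checks:**
- **Supply tilt:** it measured about 0.050 rad in both the scene and side cameras. At rest they read about 0.002 and 0.000, so the true tilt is about 0.048 to 0.052. The yellow disc rose from 65 to about 76 mm.
- **Handle angle:** I worked it out from the tilt as about 0.85 rad, short of the 0.95 stop but above the 0.7 needed. It was not measured directly.
- **Saddle position:** it was last measured at about 1 to 3 mm from the pad centre, with the handle up between the pumps. The base plate moved no more than about 2 mm during pumping.
- **Between pumps:** the socket was level and the supply was back down.
- **Bystanders:** none appear to have moved in the scene picture. Some pixels changed around the green screwdriver and the lens cap, which I took to be the bar's removal and shadows.
- **Grip and force:** the fingers are closed on the bar. The force at the wrist is steady at about 23 N, mostly pushing the bar into its socket.

**Disagreements:**
- After the first pump the bar had crept about 3 mm up in the socket. I pressed it back to the floor before the second pump.
- The cameras disagreed by up to about 5 mm sideways. I relied on the wrist camera.

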